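# Shim a rocking hob until it stands firm

### The arm

A 6-joint arm with a two-finger parallel gripper is mounted at the origin on a cart in front of the work surface, level with it; the furniture and walls round the work are solid. World frame = base frame: x ahead of the robot, y to its left, z up, the work surface at z = 0. Lengths are in m, angles in rad, forces in N, time in s.
With the tool pointing down it reaches from about 0.275 to 0.75 m from the base axis. Payload 10.2 kg.
Tool frame: the origin (TCP) lies at the very end of the fingers, on their centre line; the grasp point (between the pads) lies 19 mm behind it; z points along the fingers, y is the line along which they close (so a half turn about z gives the same grasp; the last joint's range is limited). The gripper opens to 85 mm and grips with 20 to 120 N. Pads are 22 mm wide; open, the fingers measure 114 mm over their backs; the gripper's body (76 mm by 85 mm) begins 54 mm behind the grasp point. The pads swing forward as they close: fully open they stand 13 mm farther back than shut.
Start: joints at [-0.223, 0.313, 1.498, -0, 1.331, -0.223], TCP at [0.525, -0, 0.231] pointing down, gripper open.
Joint ranges: [-2.94, 2.94], [-0.97, 2.17], [0.19, 2.56], [-1.23, 4.37], [0.02, 3.11], [-2.88, 2.88]. Speed limits (rad/s): [2.39, 2.39, 3.01, 3.14, 3.14, 3.14].

### API

Orientations are given as a unit quaternion [x, y, z, w].
In Python, from rig import manip, read_camera, get_calibration gives the robot as it stands. The module is installed in compiled form; this text tells all that it offers.
- The arm moves only by the shell command python3 -m handwheel 'ROWS'. ROWS is JSON, one flat list of numbers, 5 for each row, row after row: the shift along the tool's x, y, z in m, then the turn about the tool's z in rad, then the closure, from -1 (fully open) to 1 (shut). In form: [dx, dy, dz, yaw, hand, dx, dy, dz, yaw, hand, ...]. A call has 1 to 8 rows; each row is the pose to reach, as a shift and turn from the pose commanded when the call began, along the tool's axes at that moment; what a row does not reach only later rows make up. A row lasts 1/8 s, in which the tool goes at most 62.5 mm and 10.7 degrees, less where a joint would pass 70% of its speed; a pose out of reach is approached as far as the arm can. A call with a gripper value outside its range is refused whole. The fingers move at their own pace and stop on an object; the grip force is fixed at half the most. Time passes only in rows, so rows that repeat a pose let the fingers close. It gives the time, the measured TCP pose, the force, the opening and the grip force at its end, in the units of the state.
- manip.get_obs(): the state, without advancing time (a new reading comes with each control period).
- read_camera(name): name is "scene" or "side" or "wrist"; returns (picture, depth): 400x640x3 uint8, red, green, blue; 400x640 float32, m along the optical axis (not along the pixel's ray), 0 where there is no reading.
- get_calibration(name): a dict with "fx", "fy", "cx", "cy" (pixels), "R" (3x3) and "t" (3): a world point X has camera coordinates R X + t. Camera axes: x right, y down, z forward; pixel columns grow to the right and rows downward; lengths in m; the calibration is good to about 2 mm. A picture is of the moment at which its call begins: read the wrist's pose just before it. get_calibration takes no time and is no camera call; for the wrist camera it gives the pose at the moment of the call.
- manip.finish_job(): hands the job in; it is judged then, once.
The state is a dict: "time_s": time; "joint_positions": joint angles; "joint_velocities": joint speeds; "joint_efforts": joint torques, N m; "position": TCP position; "ee_rot": TCP orientation; "contact_force": force on the tool from outside, world axes, zero at the start; "torque": the same for the moment, N m; "gripper_width": opening from 0.0 (shut) to 1.0 (fully open); "gripper_force": force on a finger pad.
Only numpy, scipy, OpenCV 4.12 (cv2) and the standard library are available. Lean on these libraries where they do the work, as an engineer would, in place of code of your own. Each camera call takes 0.05 s, during which the arm holds its last target. There are 200 camera calls.

### The job

The portable hob rocks because its front-left foot hangs clear of the worktop. Slide the blue flat packer under that foot and let go of it, then slide the red wedge, thin end first, between packer and foot until the hob no longer rocks, and no further: all four feet must end up carrying a fair share of the weight. Go gently: do not shove the hob along or bear down hard on it, and leave the other things where they are.

Things in the scene. Friction and masses are not known exactly. Their poses are not given: they have to be found in the camera images.
- hob: portable induction hob, white casing, black glass top, loose, about 3.2 kg, 280 (x, front to back) x 350 (y) x 58 mm high. Origin: on the worktop under its centre; x to its back, y to its left, z up. Casing underside 20 mm above the worktop. Black domed rubber feet, 22 mm diameter, at x +-114, y +-149 mm (26 mm in from the sides). Weight a little towards the rear right
- short_foot (a point): point at worktop level on the axis of the hob's front-left foot (x -114, y +149 mm), axes as the hob's, fixed to the casing. This foot is seized, screwed too far in: it hangs 8.5 to 12.5 mm above the worktop, differing each time, which this point does not tell; about 5 N on that corner tips the hob. Shimmed right it carries 3.5 to 9 N; from about 13 N its neighbours lift off
- packer: flat blue plastic packer, 110 (x) x 32 (y) x 6 mm thick, 30 g, loose on the worktop. Origin: centre of its underside; x along it, the end with three grooves at -x; z up. Goes under the foot first; can be gripped across its 32 mm width near the -x end. There is most room to work at the hob's left side
- wedge: red plastic wedge, 120 (x) x 32 (y) mm, 2 mm thick at its thin end (x +60) rising evenly over 68 mm to 8.2 mm, from there level to its ribbed thick end (x -60), 35 g, loose on the worktop. Origin: centre of its flat underside; x towards the thin end, z up. Too thin for the gap alone; on the packer it meets the foot 8 to 50 mm from its thin end
- wedge_heel (a point): middle of the wedge's thick end face, 4 mm above its underside, where it can be pushed; axes as the wedge's. Once it carries the foot, the load grows by about 0.7 N per mm pushed, and pushing takes about 0.6 N (standing still) to 1.4 N (moving) per newton of that load. It does not slip back. Let go with its middle not yet over the packer, its thick end drops
- screwdriver: bystander: red-handled screwdriver 190 mm long lying on the worktop, origin under its middle
- mug: bystander: white mug with yellow stripes, 86x120x101 mm, origin at the centre of its underside
- spice_jar: bystander: glass spice jar with black cap, 41x41x105 mm, standing left of the hob, origin at the centre of its underside

How it is judged:
By the outcome, as a careful person would: the job done as asked, in the order asked, and still so for the second after the job is handed in, with the robot touching nothing.
It also fails if it takes over 61 s, if anything falls off the work surface, if the arm or the gripper's body presses on something with over 40 N, if the wrist force passes 120 N, or if a joint passes its speed limit or range.

## Working session

There is one attempt and no reset: what is moved stays moved. The work goes in short steps, Python scripts to look and compute and a shell command to move; the robot and the scene stay as the last step left them, time stands still between calls to the robot, and variables do not carry over. Pictures are saved under pics/ and viewed, at most 10 in all, crops included, and the job is handed in when it is done.

```bash
mkdir -p pics; python3 - <<'E'
from rig import manip, read_camera, get_calibration
import cv2,numpy as np
o=manip.get_obs();print({k:np.round(v,3) for k,v in o.items()})
for n in("scene","side"):
    p,d=read_camera(n);c=get_calibration(n)
    cv2.imwrite(f"pics/{n}0.png",p[:,:,::-1]);np.savez(f"{n}0.npz",p=p,d=d,**c)
    print(n,c)
E
```

```text
{'time_s': np.float64(0.0), 'joint_positions': array([-0.223,  0.313,  1.498,  0.   ,  1.331, -0.223]), 'joint_velocities': array([-0.002, -0.   , -0.   , -0.001, -0.002,  0.002]), 'joint_efforts': array([-1.0000e-03, -4.1226e+01, -2.5974e+01, -0.0000e+00,  4.0000e-03,
       -0.0000e+00]), 'position': array([0.525, 0.   , 0.231]), 'ee_rot': array([ 0.707,  0.707, -0.   , -0.001]), 'contact_force': array([-0.045, -0.373, -0.473]), 'torque': array([-0.014,  0.003, -0.009]), 'gripper_force': np.float64(0.0), 'gripper_width': np.float64(1.0)}
scene {'fx': 401.7554750653408, 'fy': 401.7554750653408, 'cx': 324.4782978232814, 'cy': 208.48691721311414, 'R': array([[ 0.80008244,  0.59972957, -0.01387555],
       [ 0.29902758, -0.41876258, -0.85744994],
       [-0.52004865,  0.68188147, -0.51438027]]), 't': array([-0.32485166, -0.1506657 ,  1.88001832])}
side {'fx': 406.64374157815803, 'fy': 406.64374157815803, 'cx': 322.89932396969505, 'cy': 192.8167005624704, 'R': array([[-0.99897276, -0.0452807 , -0.00175761],
       [-0.01777215,  0.42717463, -0.90399446],
       [ 0.04168431, -0.9030346 , -0.42754055]]), 't': array([0.49142241, 0.09281605, 1.35919704])}
```

View pics/scene0.png

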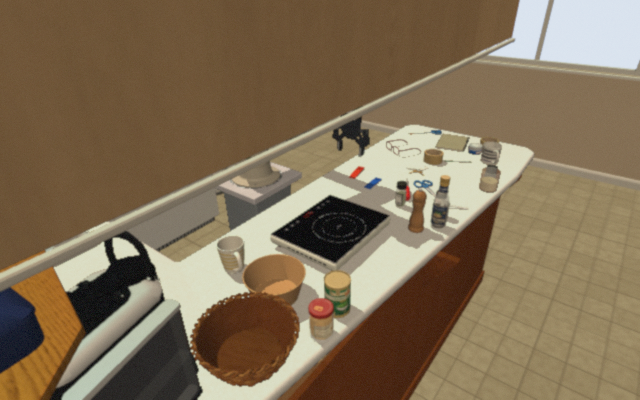

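View pics/side0.png

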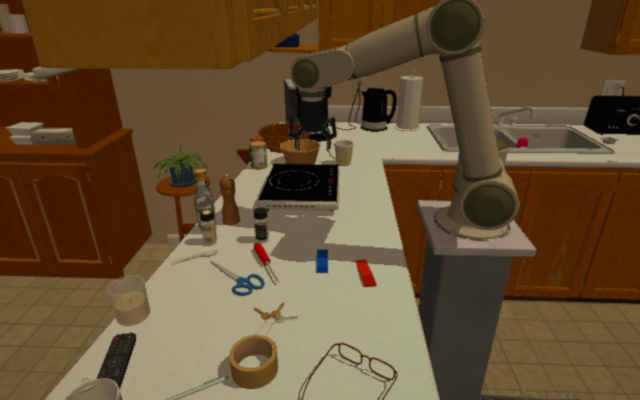

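The scene shot shows the hob at (330,228), the blue packer at (373,183) and the red wedge at (357,172). In the side shot the hob is at (300,185), the packer at (322,261), the wedge at (366,273), the jar at (261,224) and the screwdriver at (265,260). Next I'll turn these into positions.

```bash
cat > h.py <<'E'
import numpy as np,cv2
def cloud(p,d,c):
    v,u=np.mgrid[:400,:640]
    X=np.stack([(u-c['cx'])/c['fx']*d,(v-c['cy'])/c['fy']*d,d],-1)
    return (X-c['t'])@c['R']
def proj(X,c):
    q=np.asarray(X)@c['R'].T+c['t'];return np.stack([c['fx']*q[...,0]/q[...,2]+c['cx'],c['fy']*q[...,1]/q[...,2]+c['cy']],-1)
def masks(p):
    h=cv2.cvtColor(p,cv2.COLOR_RGB2HSV);H,S,V=[h[...,i].astype(int) for i in range(3)]
    return dict(blue=(H>100)&(H<125)&(S>150)&(V>60),red=((H<6)|(H>174))&(S>170)&(V>90))
def rect(P):
    (c,s,a)=cv2.minAreaRect((P[:,:2]*1000).astype(np.float32));return np.round(c,1),np.round(s,1),round(a,1),np.round(np.median(P[:,2])*1000,1)
E
python3 - <<'E'
from h import *
for n in("scene","side"):
    z=np.load(n+"0.npz");p,d=z['p'],z['d'];W=cloud(p,d,z)
    ok=(d>0)&(W[...,0]>.2)&(W[...,0]<.95)&(abs(W[...,1])<.9)&(W[...,2]<.12)&(W[...,2]>-.02)
    for k,m in masks(p).items():
        m=m&ok;N,L,S,C=cv2.connectedComponentsWithStats(m.astype(np.uint8))
        for i in range(1,N):
            if S[i,4]>25:print(n,k,C[i].round(),S[i,4],rect(W[L==i]))
    g=ok&(W[...,2]>.045)&(W[...,2]<.07);N,L,S,C=cv2.connectedComponentsWithStats(g.astype(np.uint8))
    i=1+np.argmax(S[1:,4]);print(n,'hob',C[i].round(),S[i,4],rect(W[L==i]))
    t=ok&(abs(W[...,2])<.012)&(W[...,1]<.6);print('table z',np.median(W[t][:,2]),'x range',np.percentile(W[t][:,0],[.5,99.5]))
    # bystanders tall
    g=ok&(W[...,2]>.075);N,L,S,C=cv2.connectedComponentsWithStats(g.astype(np.uint8))
    for i in range(1,N):
        if S[i,4]>30:print('tall',C[i].round(),rect(W[L==i]))
E
```

```text
scene blue [372. 183.] 46 (array([488.2, 248.6]), array([24.9, 89.6]), 1.6, np.float64(7.4))
scene red [356. 172.] 55 (array([372.2, 300. ]), array([ 25.1, 107.2]), 11.0, np.float64(8.6))
scene red [407. 193.] 31 (array([676.7, 211.2]), array([ 14. , 132.9]), 22.5, np.float64(26.4))
scene red [321. 315.] 65 (array([ 836.6, -588.9]), array([52.3, 16.1]), 35.7, np.float64(97.4))
scene hob [331. 229.] 4598 (array([ 585.5, -194. ]), array([353.3, 277.7]), 89.8, np.float64(58.5))
table z 0.0013579991888108558 x range [0.24025743 0.93680259]
tall [493. 147.] (array([833.6, 772. ]), array([ 82.1, 117.6]), 2.3, np.float64(83.5))
tall [490. 172.] (array([914.4, 490.6]), array([67.8, 81.8]), 3.3, np.float64(84.7))
tall [401. 186.] (array([678.3, 144.2]), array([39.9, 36.9]), 50.5, np.float64(98.4))
tall [440. 207.] (array([868.3,  77.2]), array([58.9, 38.1]), 24.7, np.float64(98.4))
tall [418. 208.] (array([805.4,  18.4]), array([44.8, 24.3]), 14.7, np.float64(100.2))
tall [231. 247.] (array([ 433.7, -526.4]), array([ 83.1, 112.4]), 38.4, np.float64(90.6))
tall [248. 322.] (array([ 666.4, -652
[... 764 characters left out ...]
5.4]), 89.5, np.float64(56.0))
table z -0.0007417859038765474 x range [0.24473527 0.93707143]
tall [271. 139.] (array([ 706.7, -642. ]), array([312.9, 438.6]), 9.2, np.float64(87.8))
tall [343. 145.] (array([ 426.3, -514.5]), array([83. , 95.6]), 27.0, np.float64(88.7))
tall [228. 196.] (array([795.9,  45.3]), array([44.6, 25.2]), 21.2, np.float64(100.0))
tall [205. 209.] (array([843.7, 138. ]), array([ 58.4, 107.6]), 20.5, np.float64(99.7))
tall [260. 214.] (array([674., 150.]), array([40.3, 40.2]), 48.1, np.float64(98.0))
tall [126. 287.] (array([913.3, 492.8]), array([75.9, 74.6]), 85.4, np.float64(83.0))
tall [ 92. 387.] (array([830.5, 754.7]), array([85.8, 51.1]), 1.4, np.float64(83.4))
```

```bash
python3 -m handwheel '[0.06,-0.025,-0.02,0,-1,0.12,-0.05,-0.04,0,-1,0.17,-0.075,-0.06,0,-1,0.20,-0.1,-0.07,0,-1,0.20,-0.1,-0.07,0,-1,0.20,-0.1,-0.07,0,-1]'
cat > wv.py <<'E'
from h import *
from rig import manip, read_camera, get_calibration
import sys
n=sys.argv[1];o=manip.get_obs();c=get_calibration("wrist");p,d=read_camera("wrist")
np.savez(n+".npz",p=p,d=d,**c);cv2.imwrite(f"pics/{n}.png",p[:,:,::-1]);print(o['time_s'],o['position'].round(4),o['contact_force'].round(2))
W=cloud(p,d,c);ok=(d>0)&(W[...,2]<.05)&(W[...,2]>-.02)
for k,m in masks(p).items():
    m=(m&ok).astype(np.uint8);N,L,S,C=cv2.connectedComponentsWithStats(m)
    for i in range(1,N):
        if S[i,4]>150:
            P=W[L==i];print(k,C[i].round(),S[i,:4],S[i,4],rect(P))
            e=P[:,1];lo=P[e<np.percentile(e,15)];hi=P[e>np.percentile(e,85)];print('  z low-y',lo[:,2].mean().round(4),'z high-y',hi[:,2].mean().round(4))
E
python3 wv.py w1
```

```text
time_s: 0.85
position: [0.4251, 0.1996, 0.3008]
ee_rot: [0.707, 0.707, -0.0, -0.0]
contact_force: [-0.6, 1.1, -0.4]
gripper_width: 1.002
gripper_force: 0.0
0.85 [0.4251 0.1996 0.3008] [-0.61  1.13 -0.45]
blue [505.  35.] [472   1  63  69] 1219 (array([672.8, 367. ]), array([84.3, 71. ]), 42.5, np.float64(9.3))
  z low-y 0.0091 z high-y 0.0091
blue [360. 125.] [349  86  22  79] 1640 (array([484.5, 251.2]), array([ 29.9, 108.8]), 2.6, np.float64(6.8))
  z low-y 0.0068 z high-y 0.0069
red [484. 136.] [465 104  37  65] 1209 (array([657.9, 238.2]), array([24.7, 94. ]), 27.4, np.float64(24.3))
  z low-y 0.0235 z high-y 0.023
```

View pics/w1.png

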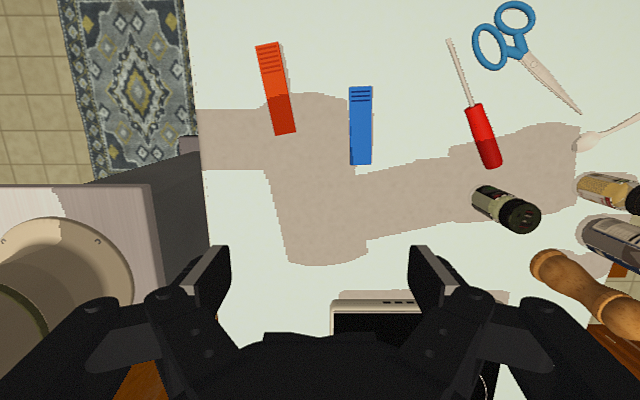

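The wrist view has +y up and +x to the right. The packer is at (360,125) with its grooves at the +y end, and the wedge at (276,88) with its ribbed heel at +y. Both already point the right way. The next move goes over the packer's grooved end.

```bash
sed -i 's/(H<6)|(H>174)/(H<14)|(H>174)/' h.py
python3 -m handwheel '[0.03,0.02,0.05,-0.045,-0.18,0.06,0.04,0.1,-0.045,-0.18,0.09,0.058,0.15,-0.045,-0.18,0.09,0.058,0.2,-0.045,-0.18,0.09,0.058,0.25,-0.045,-0.18,0.09,0.058,0.27,-0.045,-0.18,0.09,0.058,0.27,-0.045,-0.18]'
python3 - <<'E'
from h import *
z=np.load('w1.npz');p,d=z['p'],z['d'];W=cloud(p,d,z);m=masks(p)['red'].astype(np.uint8)
m[:, :200]=0;m[:,400:]=0;P=W[(m>0)&(d>0)&(W[...,2]<.03)]
print(rect(P));e=P[:,1];print([P[(e>=a)&(e<a+.02)][:,2].mean().round(4) for a in np.arange(.24,.36,.02)])
E
python3 wv.py w2
```

```text
time_s: 1.78
position: [0.4826, 0.2887, 0.0294]
ee_rot: [0.692, 0.722, -0.002, -0.001]
contact_force: [-0.7, 0.1, 0.2]
gripper_width: 0.588
gripper_force: 0.0
(array([366.1, 300.4]), array([ 30.9, 119. ]), 10.2, np.float64(8.1))
[np.float64(0.0036), np.float64(0.0055), np.float64(0.0073), np.float64(0.0089), np.float64(0.0091), np.float64(0.0092)]
1.775 [0.4826 0.2887 0.0294] [-0.67  0.12  0.2 ]
blue [613. 131.] [592  77  48 109] 2072 (array([643.8, 353.2]), array([26. , 60.3]), 14.3, np.float64(9.0))
  z low-y 0.009 z high-y 0.0088
blue [319. 268.] [293 204  53 133] 6425 (array([484.7, 260.8]), array([31.3, 92.6]), 2.3, np.float64(6.8))
  z low-y 0.0068 z high-y 0.0067
red [116. 189.] [ 55  97 119 198] 11229 (array([366.4, 300.3]), array([ 33.4, 119.6]), 10.3, np.float64(8.3))
  z low-y 0.0042 z high-y 0.0086
red [596. 318.] [556 254  78 137] 5647 (array([655.5, 241.2]), array([23.5, 98.1]), 25.7, np.float64(24.0))
  z low-y 0.0243 z high-y 0.0185
```

View pics/w2.png

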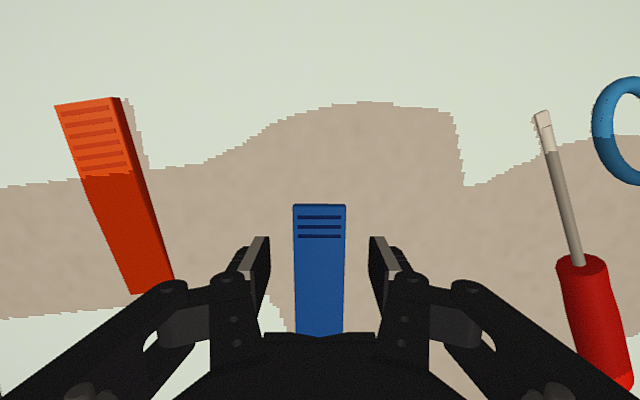

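The packer sits centred between the fingers at (319,268), so I can lower, close and see.

```bash
python3 -m handwheel '[0,0,0.02,0,-0.18,0,0,0.026,0,-0.18,0,0,0.028,0,-0.18,0,0,0.028,0,-0.18]'
python3 -m handwheel '[0,0,0,0,0.1,0,0,0,0,1,0,0,0,0,1,0,0,0,0,1,0,0,0,0,1]'
```

```text
time_s: 2.33
position: [0.4834, 0.2901, 0.004]
ee_rot: [0.691, 0.723, 0.0, 0.0]
contact_force: [0.9, -0.3, -0.1]
gripper_width: 0.587
gripper_force: 0.0
time_s: 2.95
position: [0.4833, 0.2901, 0.0042]
ee_rot: [0.691, 0.723, 0.0, 0.0]
contact_force: [-1.7, -1.2, 7.0]
gripper_width: 0.329
gripper_force: 58.7
```

```bash
python3 - <<'E'
from h import *
for n in('w1','scene0','side0'):
    z=np.load(n+'.npz');p,d=z['p'],z['d'];W=cloud(p,d,z)
    g=(d>0)&(W[...,2]>.048)&(W[...,2]<.068)&(W[...,0]>.4)&(W[...,0]<.74)&(W[...,1]<.02)&(W[...,1]>-.4)
    if n=='w1': g[:,:300]=0; g[:,500:]=0; g[:290]=0;g[345:]=0
    P=W[g]; print(n,len(P),'z',np.median(P[:,2]).round(4),'x',np.percentile(P[:,0],[.3,2,99.7]).round(4),'y',np.percentile(P[:,1],[.3,98,99.7]).round(4))
    # left edge y by x bins
    print([ (round(a,2),P[(abs(P[:,0]-a)<.02)][:,1].max().round(4)) for a in np.arange(.47,.72,.06) if (abs(P[:,0]-a)<.02).any()])
    print([ (round(b,2),P[(abs(P[:,1]-b)<.02)][:,0].min().round(4)) for b in np.arange(-.35,0,.06) if (abs(P[:,1]-b)<.02).any()])
E
```

```text
w1 2500 z 0.0578 x [0.4434 0.4462 0.5814] y [-0.0782 -0.0196 -0.0184]
[(np.float64(0.47), np.float64(-0.018)), (np.float64(0.53), np.float64(-0.0177)), (np.float64(0.59), np.float64(-0.0192))]
[(np.float64(-0.05), np.float64(0.4432))]
scene0 4472 z 0.0585 x [0.4491 0.4558 0.7219] y [-0.3666 -0.0317 -0.0232]
[(np.float64(0.47), np.float64(-0.0229)), (np.float64(0.53), np.float64(-0.0223)), (np.float64(0.59), np.float64(-0.0201)), (np.float64(0.65), np.float64(-0.0177)), (np.float64(0.71), np.float64(-0.0181))]
[(np.float64(-0.35), np.float64(0.4484)), (np.float64(-0.29), np.float64(0.4462)), (np.float64(-0.23), np.float64(0.4477)), (np.float64(-0.17), np.float64(0.4497)), (np.float64(-0.11), np.float64(0.4472)), (np.float64(-0.05), np.float64(0.4472))]
side0 2818 z 0.0561 x [0.4453 0.4496 0.7153] y [-0.3609 -0.0192 -0.0167]
[(np.float64(0.47), np.float64(-0.0149)), (np.float64(0.53), np.float64(-0.0154)), (np.float64(0.59), np.float64(-0.0167)), (np.float64(0.65), np.float64(-0.0138)), (np.float64(0.71), np.float64(-0.0174))]
[(np.float64(-0.35), np.float64(0.4453)), (np.float64(-0.29), np.float64(0.4447)), (np.float64(-0.23), np.float64(0.444)), (np.float64(-0.17), np.float64(0.4469)), (np.float64(-0.11), np.float64(0.446)), (np.float64(-0.05), np.float64(0.4452))]
```

```bash
python3 -m handwheel '[0,0,-0.006,0,1,-0.04,-0.006,-0.008,0.02,1,-0.09,-0.012,-0.008,0.045,1,-0.14,-0.02,-0.008,0.045,1,-0.18,-0.025,-0.008,0.045,1,-0.19,-0.025,-0.008,0.045,1,-0.19,-0.025,-0.008,0.045,1]'
python3 - <<'E'
from h import *
from rig import *
o=manip.get_obs();print(o['position'].round(4),o['ee_rot'].round(4),o['contact_force'].round(2))
for n in('side','scene'):
    p,d=read_camera(n);c=get_calibration(n);cv2.imwrite(f'pics/{n}1.png',p[:,:,::-1]);np.savez(n+'1.npz',p=p,d=d,**c)
    W=cloud(p,d,c);m=masks(p)['blue']&(d>0)&(abs(W[...,1]-.05)<.12)&(abs(W[...,0]-.47)<.1)&(W[...,2]<.05)
    if m.sum()>5:P=W[m];print(n,m.sum(),rect(P),P[:,1].min(),P[:,1].max())
E
```

```text
time_s: 3.82
position: [0.4669, 0.0991, 0.0116]
ee_rot: [0.707, 0.707, 0.0, 0.0]
contact_force: [-0.1, -0.4, 0.1]
gripper_width: 0.328
gripper_force: 59.1
[0.4669 0.0991 0.0116] [7.074e-01 7.068e-01 2.000e-04 2.000e-04] [-0.07 -0.44  0.14]
side 120 (array([466.3,  67.6]), array([ 25. , 105.1]), 2.2, np.float64(12.1)) 0.014763224316156119 0.12030995807507
scene 38 (array([471. ,  72.9]), array([23.5, 60.6]), 5.3, np.float64(14.1)) 0.042992036417833425 0.10313463707121444
```

```bash
python3 -m handwheel '[0,0.0035,0.0065,0,1,0,0.0035,0.0065,0,1,-0.02,0.0035,0.0065,0,1,-0.04,0.0035,0.0065,0,1,-0.06,0.0035,0.0065,0,1,-0.077,0.0035,0.0065,0,1,-0.077,0.0035,0.0065,0,1,-0.077,0.0035,0.0065,0,1]'
python3 - <<'E'
from h import *
from rig import *
o=manip.get_obs();print(o['position'].round(4),o['ee_rot'].round(4),o['contact_force'].round(2))
p,d=read_camera('side');cv2.imwrite('pics/side2.png',cv2.resize(p[120:260,230:400,::-1],None,fx=4,fy=4,interpolation=cv2.INTER_CUBIC))
E
```

```text
time_s: 4.92
position: [0.47, 0.0225, 0.0047]
ee_rot: [0.707, 0.707, -0.0, -0.0]
contact_force: [-0.4, 0.1, 0.3]
gripper_width: 0.329
gripper_force: 59.2
[0.47   0.0225 0.0047] [ 7.070e-01  7.072e-01 -0.000e+00 -1.000e-04] [-0.39  0.15  0.25]
```

View pics/side2.png

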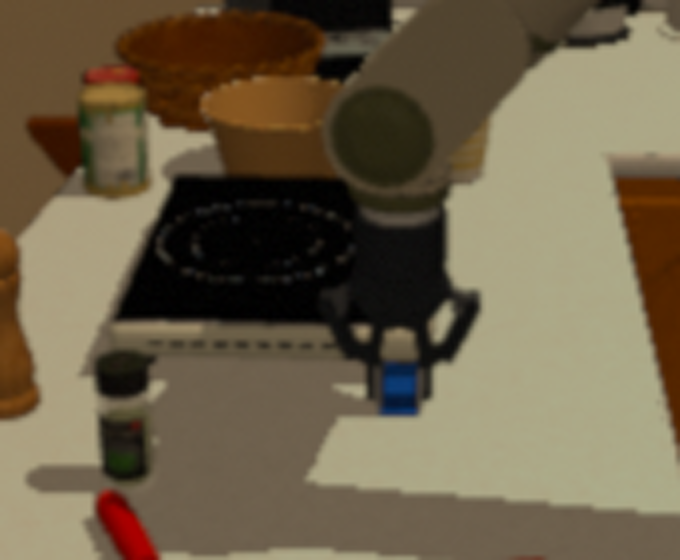

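The packer at crop (400,390) is under the hob's left side with no contact force. Next I lower a touch, release and retreat upward.

```bash
python3 -m handwheel '[0,0,0.0012,0,1,0,0,0.0012,0,0.2,0,0,0.0012,0,-0.18,0,0,0.0012,0,-0.18,0,0,0.0012,0,-0.18,0,0,-0.04,0,-0.18,0,0,-0.10,0,-0.18,0,0,-0.12,0,-0.18]'
python3 -m handwheel '[0,0,0,0,-0.18,0.05,0,0,0,-0.18,0.08,0,0,0,-0.18,0.08,0,0,0,-0.18]'
python3 wv.py w3
```

```text
time_s: 5.98
position: [0.4712, 0.0219, 0.1279]
ee_rot: [0.707, 0.707, 0.001, 0.002]
contact_force: [0.1, 0.0, -0.8]
gripper_width: 0.591
gripper_force: 0.0
time_s: 6.48
position: [0.4692, 0.1034, 0.1232]
ee_rot: [0.706, 0.708, -0.001, -0.001]
contact_force: [-0.6, -0.4, 0.6]
gripper_width: 0.589
gripper_force: 0.0
6.475 [0.4692 0.1034 0.1232] [-0.63 -0.43  0.56]
blue [320. 289.] [305 257  32  65] 1906 (array([471.2,   2.9]), array([73.2, 30.3]), 89.2, np.float64(6.8))
  z low-y 0.0069 z high-y 0.0066
red [198.  12.] [175   0  47  29] 1018 (array([375.3, 250.1]), array([31.8, 19.5]), 8.2, np.float64(3.5))
  z low-y 0.0029 z high-y 0.0041
red [574.  42.] [542   0  62  91] 3879 (array([662. , 227.4]), array([23.6, 73.2]), 28.2, np.float64(23.8))
  z low-y 0.0213 z high-y 0.0219
```

```bash
python3 -m handwheel '[0.05,-0.025,0,-0.06,-0.18,0.1,-0.05,0,-0.12,-0.18,0.15,-0.075,0.03,-0.178,-0.18,0.2,-0.1,0.06,-0.178,-0.18,0.235,-0.1105,0.08,-0.178,-0.18,0.235,-0.1105,0.094,-0.178,-0.18,0.235,-0.1105,0.094,-0.178,-0.18,0.235,-0.1105,0.094,-0.178,-0.18]'
python3 wv.py w4
```

```text
time_s: 7.52
position: [0.3605, 0.3361, 0.0312]
ee_rot: [0.642, 0.767, 0.0, 0.0]
contact_force: [0.2, -0.1, -0.0]
gripper_width: 0.591
gripper_force: 0.0
7.525 [0.3605 0.3361 0.0312] [ 0.24 -0.09 -0.02]
red [316. 262.] [289 193  54 144] 7081 (array([364.7, 309.9]), array([ 32. , 101.8]), 10.3, np.float64(8.6))
  z low-y 0.0056 z high-y 0.0086
```

View pics/w4.png

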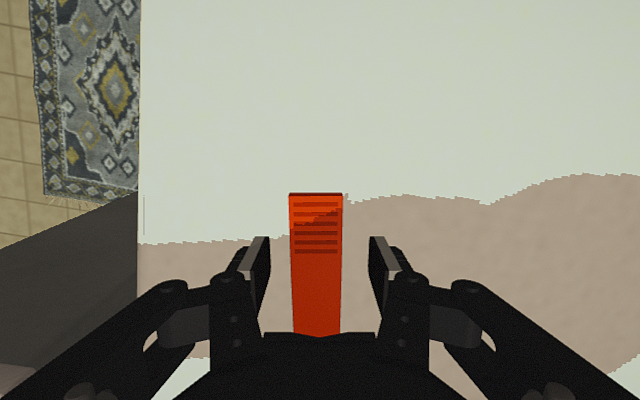

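The wedge is centred between the fingers at (316,262), so lower and grip.

```bash
python3 -m handwheel '[0,-0.001,0.02,0,-0.18,0,-0.001,0.026,0,-0.18,0,-0.001,0.026,0,-0.18,0,-0.001,0.026,0,0.1,0,-0.001,0.026,0,1,0,-0.001,0.026,0,1,0,-0.001,0.026,0,1,0,-0.001,0.026,0,1]'
python3 - <<'E'
from rig import *
o=manip.get_obs();print(o['position'].round(4),o['contact_force'].round(2))
E
```

```text
time_s: 8.57
position: [0.359, 0.337, 0.0058]
ee_rot: [0.641, 0.767, 0.001, 0.0]
contact_force: [-0.9, -2.3, 7.3]
gripper_width: 0.335
gripper_force: 58.6
[0.359  0.337  0.0058] [-0.87 -2.3   7.3 ]
```

```bash
python3 -m handwheel '[0,0,-0.015,0,1,-0.04,0.015,-0.03,0.05,1,-0.08,0.03,-0.03,0.1,1,-0.12,0.045,-0.03,0.15,1,-0.17,0.06,-0.03,0.178,1,-0.21,0.0736,-0.03,0.178,1,-0.2235,0.0736,-0.03,0.178,1,-0.2235,0.0736,-0.03,0.178,1]'
python3 - <<'E'
from h import *
from rig import *
o=manip.get_obs();print(o['position'].round(4),o['ee_rot'].round(4),o['contact_force'].round(2))
for n in('side','scene'):
    p,d=read_camera(n);c=get_calibration(n);np.savez(n+'3.npz',p=p,d=d,**c)
    W=cloud(p,d,c)
    for k,m in masks(p).items():
        m=m&(d>0)&(abs(W[...,1]-.07)<.15)&(abs(W[...,0]-.47)<.1)&(W[...,2]<.07)
        if m.sum()>5:P=W[m];print(n,k,m.sum(),rect(P),P[:,1].min().round(4),P[:,1].max().round(4),np.polyfit(P[:,1],P[:,2],1).round(4))
p,d=read_camera('wrist');cv2.imwrite('pics/w5.png',p[:,:,::-1])
E
```

```text
time_s: 9.57
position: [0.4705, 0.1298, 0.0352]
ee_rot: [0.707, 0.707, 0.0, -0.0]
contact_force: [-0.4, 0.3, 0.2]
gripper_width: 0.331
gripper_force: 59.2
[0.4705 0.1298 0.0352] [ 7.075e-01  7.067e-01  1.000e-04 -0.000e+00] [-0.36  0.26  0.19]
side blue 14 (array([472.4, -26.7]), array([13.5, 29.1]), 25.7, np.float64(5.5)) -0.0427 -0.0141 [0.1008 0.0084]
side red 119 (array([468.8,  99.5]), array([ 26.9, 113.2]), 0.7, np.float64(34.8)) 0.0429 0.1561 [0.06   0.0293]
scene red 69 (array([473.2,  89. ]), array([ 24.1, 104.9]), 1.8, np.float64(36.9)) 0.0364 0.1413 [0.0606 0.0313]
```

```bash
python3 -m handwheel '[0,0,0.012,0,1,0,0,0.021,0,1,-0.02,0,0.021,0,1,-0.04,0,0.021,0,1,-0.06,0,0.021,0,1,-0.074,0,0.021,0,1,-0.074,0,0.021,0,1]'
python3 -m handwheel '[0,0,0.002,0,1,0,0,0.002,0,1]'
python3 - <<'E'
from rig import *
o=manip.get_obs();print(o['position'].round(4),o['contact_force'].round(2))
E
```

```text
time_s: 10.6
position: [0.4705, 0.0556, 0.0135]
ee_rot: [0.708, 0.707, -0.0, -0.0]
contact_force: [-0.5, 1.3, -0.5]
gripper_width: 0.333
gripper_force: 59.2
time_s: 10.85
position: [0.4706, 0.0564, 0.0118]
ee_rot: [0.707, 0.707, -0.0, 0.0]
contact_force: [-0.1, 0.4, 0.3]
gripper_width: 0.328
gripper_force: 59.6
[0.4706 0.0564 0.0118] [-0.07  0.38  0.26]
```

```bash
python3 -m handwheel '[0,0,0,0,0.2,0,0,0,0,-0.18,0,0,0,0,-0.18,0,0,0,0,-0.18,0,0,-0.04,0,-0.18,0.04,0,-0.09,0,-0.18,0.08,0,-0.09,0,1,0.08,0,-0.09,0,1]'
python3 wv.py w6
```

```text
time_s: 11.85
position: [0.4704, 0.1377, 0.1022]
ee_rot: [0.706, 0.708, 0.0, 0.0]
contact_force: [0.1, -0.2, -0.0]
gripper_width: 0.174
gripper_force: 0.0
11.85 [0.4704 0.1377 0.1022] [ 0.05 -0.21 -0.01]
red [580.  68.] [544   0  72 137] 5945 (array([661. , 231.6]), array([ 34.9, 108.3]), 37.5, np.float64(23.8))
  z low-y 0.0223 z high-y 0.0224
red [319. 301.] [302 264  35  73] 2227 (array([472.6,  40.2]), array([80.1, 32. ]), 89.1, np.float64(14.9))
  z low-y 0.0137 z high-y 0.014
```

View pics/w6.png

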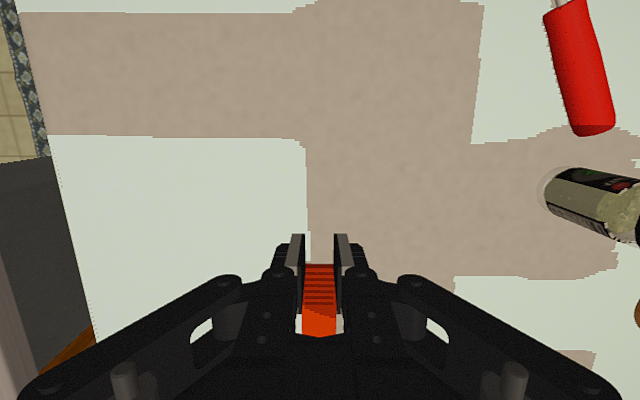

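The wedge lies straight on the packer with its heel at y≈0.080 and top z≈14 mm. Next: come down behind it with closed fingers.

```bash
python3 -m handwheel '[0,0.001,0.04,0,1,0,0.001,0.07,0,1,-0.015,0.001,0.088,0,1,-0.03,0.001,0.0925,0,1,-0.03,0.001,0.0925,0,1,-0.03,0.001,0.0925,0,1]'
python3 -m handwheel '[-0.004,0,0,0,1,-0.008,0,0,0,1,-0.012,0,0,0,1,-0.016,0,0,0,1,-0.018,0,0,0,1,-0.018,0,0,0,1]'
python3 -m handwheel '[-0.002,0,0,0,1,-0.004,0,0,0,1,-0.006,0,0,0,1]'
```

```text
time_s: 12.65
position: [0.4721, 0.1058, 0.01]
ee_rot: [0.707, 0.707, 0.0, 0.0]
contact_force: [0.1, 0.1, 0.1]
gripper_width: -0.001
gripper_force: 0.0
time_s: 13.4
position: [0.4716, 0.0878, 0.0093]
ee_rot: [0.707, 0.707, -0.0, -0.0]
contact_force: [0.4, -0.5, -0.4]
gripper_width: 0.001
gripper_force: 0.0
time_s: 13.78
position: [0.4716, 0.0819, 0.0093]
ee_rot: [0.707, 0.707, 0.0, -0.0]
contact_force: [-0.2, 1.4, -0.2]
gripper_width: 0.003
gripper_force: 0.8
```

```bash
python3 -m handwheel '[-0.002,0,0,0,1,-0.004,0,0,0,1]'
python3 -m handwheel '[-0.002,0,0,0,1,-0.004,0,0,0,1]'
python3 -c "
from rig import *
o=manip.get_obs();print(o['position'].round(4),o['contact_force'].round(2))"
```

```text
time_s: 14.02
position: [0.4715, 0.0781, 0.0093]
ee_rot: [0.707, 0.707, 0.0, -0.0]
contact_force: [-0.5, 4.1, 0.4]
gripper_width: -0.003
gripper_force: 2.6
time_s: 14.28
position: [0.4715, 0.0745, 0.0093]
ee_rot: [0.707, 0.707, 0.0, -0.0]
contact_force: [1.2, 8.7, 1.5]
gripper_width: 0.002
gripper_force: 4.5
[0.4715 0.0745 0.0093] [1.17 8.74 1.49]
```

Pushing force is 8.7 N while moving, which means about 6 N of load. Stop here, back off and check.

```bash
python3 -m handwheel '[0,0,0,0,1,0,0,0,0,1]'
python3 -m handwheel '[0.005,0,0,0,1,0.02,0,0,0,1,0.02,0,-0.03,0,1,0.06,0,-0.09,0,1,0.08,0,-0.09,0,-0.6,0.08,0,-0.09,0,-1,0.08,0,-0.09,0,-1]'
python3 wv.py w7
python3 - <<'E'
from h import *
from rig import *
p,d=read_camera('side');c=get_calibration('side');np.savez('side4.npz',p=p,d=d,**c);W=cloud(p,d,c)
def hob(W,d):
    g=(d>0)&(W[...,2]>.045)&(W[...,2]<.07)&(W[...,0]>.5)&(W[...,0]<.72)&(W[...,1]<-.03)&(W[...,1]>-.35)
    P=W[g];A=np.c_[P[:,:2]-[.58,-.19],np.ones(len(P))];return len(P),np.linalg.lstsq(A,P[:,2],rcond=None)[0].round(4)
for f in('side0','side4'):
    z=np.load(f+'.npz');W=cloud(z['p'],z['d'],z);print(f,hob(W,z['d']))
    g=(z['d']>0)&(W[...,2]>.045)&(W[...,2]<.07)&(W[...,0]<.74)&(W[...,0]>.4)&(W[...,1]<.03)&(W[...,1]>-.4);print(rect(W[g]))
cv2.imwrite('pics/side4.png',cv2.resize(p[150:250,240:400,::-1],None,fx=4,fy=4,interpolation=cv2.INTER_CUBIC))
E
```

```text
time_s: 14.52
position: [0.4715, 0.0743, 0.0093]
ee_rot: [0.707, 0.707, 0.0, -0.0]
contact_force: [-0.4, 4.5, 1.0]
gripper_width: 0.003
gripper_force: 2.8
time_s: 15.4
position: [0.4712, 0.1537, 0.0986]
ee_rot: [0.707, 0.707, -0.001, -0.0]
contact_force: [0.1, -0.6, -0.4]
gripper_width: 0.635
gripper_force: 0.0
15.4 [0.4712 0.1537 0.0986] [ 0.07 -0.6  -0.35]
red [579.  89.] [542  20  72 138] 5736 (array([661.7, 231. ]), array([ 33.4, 110.6]), 35.7, np.float64(23.9))
  z low-y 0.0229 z high-y 0.0223
red [319. 316.] [302 297  35  40] 1300 (array([471.9,  46.2]), array([37.6, 30.2]), 89.1, np.float64(15.0))
  z low-y 0.0151 z high-y 0.0122
side0 (1958, array([0.001 , 0.0002, 0.0562]))
(array([ 580.2, -189. ]), array([351.9, 275.4]), 89.5, np.float64(56.0))
side4 (1532, array([-0.0008,  0.001 ,  0.0563]))
(array([ 581.7, -188.3]), array([273.2, 352.1]), 0.0, np.float64(56.1))
```

View pics/side4.png

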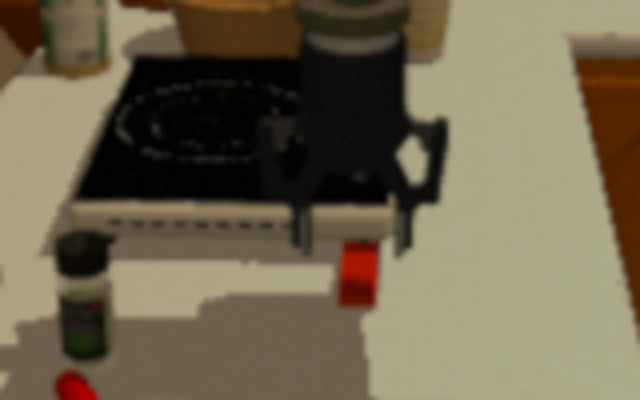

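View pics/w7.png

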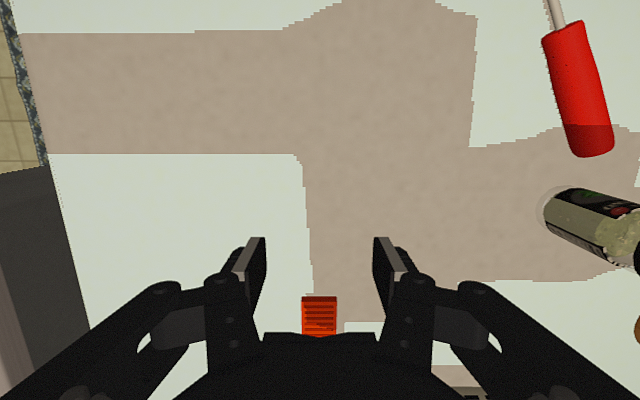

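The wedge at w7 (319,316) has its heel at y≈0.065, is straight, and is still tucked under the foot. The hob has not shifted. The load comes out at about 6–7.5 N from both the moving and the standing push force, and the arm is clear.

```bash
python3 -c "
from rig import *
print(manip.finish_job())"
```

```text
the job is handed in; nothing more can be done
None
```

The job is handed in, though no verdict was returned: the blue packer is under the front-left foot, and the red wedge is pushed in thin end first until that foot carries an estimated 6–7.5 N (target 3.5–9 N). I judged the rocking from push force alone, and the pictures show the hob in place and the arm clear of everything.

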